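# Turn a bag panel for edge inking and bring the hood over it

### The arm

A 7-joint arm with a two-finger parallel gripper is mounted at the origin on the work surface. World frame = base frame: x ahead of the robot, y to its left, z up, the work surface at z = 0. Lengths are in m, angles in rad, forces in N, time in s.
With the tool pointing down it reaches from about 0.425 to 0.875 m from the base axis. Payload 4.7 kg.
Tool frame: the origin (TCP) lies midway between the tips of the shut fingers; the grasp point (between the pads) lies 19 mm behind it (ctrl.grip_point_offset is the distance from the TCP to the grasp point, in m); z points along the fingers, y is the line along which they close (so a half turn about z gives the same grasp; the last joint's range is limited). The gripper opens to 87 mm and grips with 3 to 60 N. Pads are 19 mm wide; open, the fingers measure 117 mm over their backs; the gripper's body (75 mm by 190 mm) begins 51 mm behind the grasp point.
Start: joints at [-1.218, 0.321, -0.07, 1.45, 0.023, 1.371, -0.057], TCP at [0.216, 0.613, 0.223] pointing down, gripper open.
Joint ranges: [-2.86, 2.86], [-0.3, 2.09], [-1.38, 1.24], [0.06, 2.45], [-1.56, 4.7], [0.09, 2.05], [-2.69, 2.69]. Speed limits (rad/s): [2.57, 2.57, 3.14, 3.14, 3.14, 3.14, 3.14].

### API

Orientations are given as a rotation vector (axis times angle).
In Python, from bench import ctrl gives the robot as it stands.
- The arm moves only by the tool move_arm, never from a script. Its argument "increments" is text: rows parted by semicolons, each of 7 numbers parted by spaces: the shift along the world's x, y, z in mm, then the turn, a rotation vector about the world's x, y, z in degrees, then the closure in counts, from 0 (fully open) to 255 (shut). A call has exactly 8 rows; each row shifts and turns the commanded pose from where the row before left it; what a row does not reach is not made up. A row lasts 1/12 s, in which the tool goes at most 41.7 mm and 7.16 degrees, less where a joint would pass 70% of its speed; a pose out of reach is approached as far as the arm can. A call with a gripper value outside its range is refused whole. The fingers move at their own pace and stop on an object; "grip_force" is the grip in N (left out, the last holds). Time passes only in rows, so rows that do not move let the fingers close, or fill a call up. It gives the time, the measured TCP pose, the force, the opening and the grip force at its end, in the units of the state.
- ctrl.get_state(): the state, without advancing time (a new reading comes with each control period).
- ctrl.get_image(name): name is "side" or "top" or "wrist"; returns a dict with "frame" (480x640x3 uint8, red, green, blue), "depth" (480x640 float32, m along the optical axis (not along the pixel's ray), 0 where there is no reading), "fx", "fy", "cx", "cy" (pixels), "k1" (the pictures are not rectified: a ray, as slopes to the right and down, at radius r is drawn at 1 + k1 r^2 times it, then the intrinsics apply), "position" and "orientation" of the camera in the world. Camera axes: x right, y down, z forward; pixel columns grow to the right and rows downward; lengths in m; the calibration is good to about 2 mm. A picture is of the moment at which its call begins.
- ctrl.close_job(): hands the job in; it is judged then, once.
Trained networks look in a picture, given as the dict that the camera call returned (one of the last four; its "shot" number tells which), for a name from the list of things; names that differ only in an ending like _2 or _b are one class to them, and where a whole thing is asked for, a point or a joint stands for the part that bears it (a point fixed in the world has none). Each returns a list of dicts, best first, with "score" (0 to 1); they miss things now and then, are a little off and sometimes report something else, mostly with a low value. They report only what shows in the picture. A call takes as long as a camera call. They do not tell look-alikes from the thing itself.
- ctrl.find_in(target, picture): "centre" ([x, y, z] in m, in world coordinates, good to about 4 mm: the middle of the surface that is visible of it).
- ctrl.silhouettes(target, picture): "region" (480x640 bool, what is visible of it).
The state is a dict: "time": time; "joint_positions": joint angles; "qd": joint speeds; "joint_torque": joint torques, N m; "position": TCP position; "tool_rot": TCP orientation; "ft_force": force on the tool from outside, world axes, zero at the start; "torque": the same for the moment, N m; "grip_width": opening from 0.0 (shut) to 1.0 (fully open); "grip_force": force on a finger pad.
Only numpy, scipy, OpenCV 4.12 (cv2) and the standard library are available. Lean on these libraries where they do the work, as an engineer would, in place of code of your own. Each camera call takes 0.05 s, during which the arm holds its last target. There are 200 camera calls.

### The job

Turn the bag panel over so that its orange face is up, and set it back centred and square on its riser; the slot of the drying rack is there to stand it in while you change your grip. Then swing the extraction hood by its arm until it is centred above the panel. Do not drop the panel or let it topple over, and leave the bottles, tin, tools and offcut where they are.

Things in the scene. Friction and masses are not known exactly. Their poses are not given: they have to be found in the camera images.
- panel: the bag base panel: rigid flat board 150 x 58 x 8 mm (along its x, y, z), about 0.12 kg, black edges. One broad face is white (its +z side, up at the start), the other is orange (its -z side). Origin at the centre of the board (mid-thickness).
- riser: fixed riser on which the panel lies: narrow block 110 x 30 mm (along its x, y) with a cork top 45 mm above the bench, on a green foot plate 130 x 100 x 8 mm. The panel overhangs it on all sides (20 mm at each end, 14 mm at each long side). Origin on the bench under the middle of the block; its x axis runs along the block.
- rack: fixed drying rack with one slot for standing a panel on its short edge: wooden base 110 x 90 x 12 mm (x, y, z), and on it two upright yellow cheeks, each 12 thick x 36 wide mm, from 12 to 57 mm above the bench. The slot between the cheeks is 18 mm wide (along the rack's x), open at both ends (along its y). Origin on the bench under the middle of the slot.
- slot (a point): middle of the rack's slot floor, 12 mm above the bench; axes as the rack's.
- hood (a joint): angle of the extraction hood's horizontal swing arm about its upright post, rad; grows anticlockwise seen from above; range -0.5 to 1.9; the arm stays where it is left. It starts swung aside, between 1.3 and 1.7; over the riser it reads somewhere near 0, depending on where the riser stands.
- hood_hinge (a point): the arm's upright pivot axis: on the green post (32 mm diameter; the pivot's top is 240 mm above the bench), at the arm's height, 210 mm above the bench.
- hood_mouth (a point): centre of the mouth (underside) of the white round hood, 130 mm diameter, mouth 140 mm above the bench, 330 mm from the pivot axis; the hood's top is 225 mm above the bench.
- hood_knob (a point): black upright handle knob with a red band on top of the arm's tube, 170 mm from the pivot axis: 22 mm diameter, from 222 to 265 mm above the bench; this point is on its axis, 250 mm above the bench. The tube is 24 mm thick, its axis at 210 mm.
- ink_yellow: bystander: small round plastic bottle of yellow ink, 40 mm diameter, 100 mm tall; origin at the centre of its base. To be left alone.
- ink_red: bystander: small round plastic bottle of red ink, 40 mm diameter, 100 mm tall; origin at the centre of its base. To be left alone.
- ink_blue: bystander: small round plastic bottle of blue ink, 40 mm diameter, 100 mm tall; origin at the centre of its base. To be left alone.
- tin: bystander: metal tin with a paper label and black cap, 80 mm diameter, 142 mm tall; origin at the centre of its base. To be left alone.
- brush: bystander: brush lying on the bench, 170 mm long, lying along its x axis. To be left alone.
- awl: bystander: screwdriver-shaped awl lying on the bench, 160 mm long, lying along its x axis. To be left alone.
- offcut: bystander: wooden offcut lying flat, 110 x 70 x 20 mm; origin at the centre of its underside. To be left alone.
Mind the look-alikes: they are no part of the job. Leave any blue look-alike of the panel alone. Leave any purple look-alike of the riser alone.

How it is judged:
On the way, in this order (a step that is already met when the one before it is completed fails the run):
1. the panel lies orange face up on its riser, at rest and let go (angle between panel's own z axis and vertical above 3 rad and horizontal distance between panel and riser below 0.018 m and angle between the x axis of panel and the x axis of riser, either way round below 0.2 rad and z of panel in the frame of riser between 0.045 and 0.053 m and linear speed of panel below 0.02 m/s and contact force between the fingers and panel below 0.1 N), for 0.2 s.
2. the hood is brought over the panel (horizontal distance between hood_mouth and panel below 0.035 m), for 0.2 s.
At the end, for the whole second after the job is handed in: The panel lies flat on the riser with its orange face up, its centre within 18 mm of the riser's middle (horizontally) and its length within 0.2 rad of the riser's, at rest and released; the hood is at rest with the centre of its mouth within 35 mm of the panel's centre, seen from above (all of step 1 and horizontal distance between hood_mouth and panel below 0.035 m and velocity of joint hood between -0.05 and 0.05 rad/s); the robot touches nothing.
It fails at once if the panel is dropped or topples (moves faster than 0.8 m/s while the fingers do not touch it) (linear speed of panel above 0.8 m/s and contact force between the fingers and panel below 0.1 N).
It fails at once if a bottle, the tin, a tool or the offcut is moved by more than 30 mm (distance of any of ink_yellow, ink_red, ink_blue, tin, brush, awl, offcut from where it was at the start of the episode above 0.03 m).
It also fails if it takes over 64 s, if anything falls off the work surface, if the arm or the gripper's body presses on something with over 40 N, if the wrist force passes 120 N, or if a joint passes its speed limit or range.

## Working session

There is one attempt and no reset: what is moved stays moved. The work goes in short steps, Python scripts to look and compute and a tool call to move; the robot and the scene stay as the last step left them, time stands still between calls to the robot, and variables do not carry over. Pictures are saved under pics/ and viewed, at most 12 in all, crops included, and the job is handed in when it is done.

Besides the shell and the picture viewer there is one more tool, called after "Call:" as name(argument=value, ...) on one line, values as JSON. move_arm: Moves the arm, as the interface text tells. Its arguments: {"type":"object","properties":{"increments":{"type":"string"},"grip_force":{"type":"number"}},"required":["increments"]}

```bash
mkdir -p pics; ls; cat > h.py <<'E'
from bench import ctrl
import numpy as np, cv2
from scipy.spatial.transform import Rotation as R
def cam(name):
    p=ctrl.get_image(name); return p
def rot(p):
    o=np.array(p["orientation"],float)
    return o if o.shape==(3,3) else R.from_rotvec(o).as_matrix()
def cloud(p):
    K=np.array([[p["fx"],0,p["cx"]],[0,p["fy"],p["cy"]],[0,0,1.]])
    v,u=np.mgrid[0:480,0:640]
    s=cv2.undistortPoints(np.stack([u,v],-1).reshape(-1,1,2).astype(float),K,np.array([p["k1"],0,0,0.])).reshape(480,640,2)
    d=p["depth"]
    c=np.dstack([s[...,0]*d,s[...,1]*d,d])
    return c@rot(p).T+np.array(p["position"])
def save(p,n): cv2.imwrite("pics/"+n,p["frame"][...,::-1])
E
python3 - <<'E'
from h import *
for n in ("side","top"):
    p=cam(n); save(p,n+"0.png"); print(n,p["position"],p["orientation"],p["fx"],p["k1"])
    np.savez(n+"0.npz",c=cloud(p),f=p["frame"],d=p["depth"])
    for t in ("panel","riser","rack","hood_knob","hood_hinge","hood_mouth","hood","ink_yellow","ink_red","ink_blue","tin","brush","awl","offcut"):
        try: print(t,[(np.round(r["centre"],3).tolist(),round(r["score"],2)) for r in ctrl.find_in(t,p)[:3]])
        except Exception as e: print(t,e)
print(ctrl.get_state())
E
```

```text
pics
side [ 0.34798275 -0.65383914  0.76065749] [-2.26799341  0.24892105 -0.12000963] 448.396106339896 0.03472273759973186
panel [([0.458, -0.325, 0.01], 0.81), ([0.516, -0.021, 0.056], 0.7), ([0.539, 0.282, 0.01], 0.58)]
riser [([0.494, -0.052, 0.01], 0.94), ([0.255, 0.236, 0.009], 0.69)]
rack [([0.54, 0.283, 0.012], 0.69)]
hood_knob [([0.39, -0.367, 0.21], 0.73)]
hood_hinge [([0.458, -0.345, 0.187], 0.78), ([0.541, 0.286, 0.012], 0.56), ([0.784, 0.149, 0.052], 0.39)]
hood_mouth []
hood [([0.395, -0.365, 0.214], 0.57)]
ink_yellow [([0.67, 0.117, 0.056], 0.89)]
ink_red [([0.786, 0.147, 0.05], 0.74)]
ink_blue [([0.758, 0.004, 0.052], 0.72)]
tin [([0.715, 0.36, 0.082], 0.91), ([0.39, -0.364, 0.215], 0.73), ([0.541, 0.288, 0.011], 0.58)]
brush [([0.375, 0.131, 0.017], 0.9), ([0.392, -0.366, 0.215], 0.4)]
awl [([0.332, -0.146, 0.022], 0.64)]
offcut [([0.742, -0.125, 0.022], 0.65)]
top [0.33070885 0.01860658 1.17463152] [-2.12697058  2.11006889 -0.1950045 ] 519.4518249657548 -0.05504122197045308
panel [([0.454, -0.337, 0.01], 0.74), ([0.515, -0.005, 0.052], 0.71), ([0.541, 0.306, 0.007], 
[... 675 characters left out ...]
{'time': 1.5, 'joint_positions': array([-1.21791464,  0.32098491, -0.07010957,  1.45047409,  0.02259114,
        1.37079171, -0.05691047]), 'qd': array([ 0.0006458 ,  0.00239274, -0.00064748, -0.00022914, -0.00078923,
       -0.00080797, -0.00086929]), 'joint_torque': array([ 8.30421504e-05, -4.91104889e+01, -4.03046524e-01, -3.12760019e+01,
       -6.36302540e-02,  3.38626688e-02,  9.89230841e-06]), 'position': array([0.21604599, 0.61308214, 0.22260944]), 'tool_rot': array([5.29583339e-01, 3.09658187e+00, 1.91715449e-04]), 'ft_force': array([-0.03565242,  0.11304962,  0.21737946]), 'torque': array([ 0.05056531, -0.01682341,  0.00506097]), 'grip_force': 0.0, 'grip_width': 0.9997763797222312}
```

View pics/top0.png

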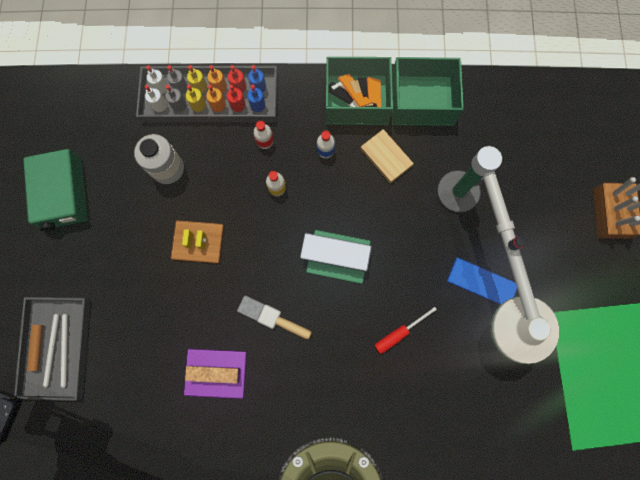

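View pics/side0.png

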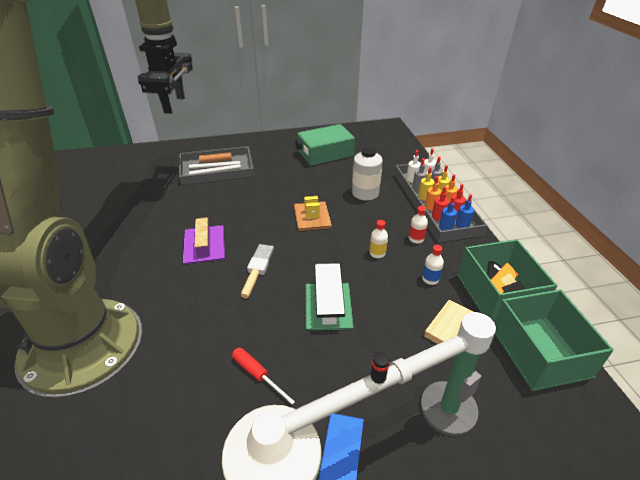

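Candidates for the panel in the top view: white board on the green foot (336,251), blue board (482,281). For the riser: green-foot block under the white board (336,256), purple-foot one (215,374). I choose the white board and the green foot. The rack is at (198,240), its yellow cheeks at (186,238) and (202,239). The hood pivot is at (488,160) and its knob at (515,243).

```bash
cat > m.py <<'E'
from h import *
def rect(P,n,lo=1,hi=99):
    r=cv2.minAreaRect(P[:,:2].astype(np.float32)*1000)
    b=cv2.boxPoints(r); e=[b[1]-b[0],b[2]-b[1]]; e=max(e,key=np.linalg.norm)
    print(n,len(P),"c",np.round(r[0],1),"size",np.round(r[1],1),"long axis deg",round(np.degrees(np.arctan2(e[1],e[0]))%180,1),"z med",round(float(np.median(P[:,2])),4))
def seg(c,f,box,zr,cond):
    hsv=cv2.cvtColor(f,cv2.COLOR_RGB2HSV).astype(int); H,S,V=hsv[...,0],hsv[...,1],hsv[...,2]
    m=cond(H,S,V)&(c[...,0]>box[0])&(c[...,0]<box[1])&(c[...,1]>box[2])&(c[...,1]<box[3])&(c[...,2]>zr[0])&(c[...,2]<zr[1])
    m=cv2.morphologyEx(m.astype(np.uint8),cv2.MORPH_OPEN,np.ones((2,2)))>0
    return c[m]
E
python3 - <<'E'
from m import *
A={}
for n in("top","side"):
    z=np.load(n+"0.npz"); c,f=z["c"],z["f"]
    S_={"panel":((.4,.65,-.13,.12),(.04,.065),lambda H,S,V:(S<60)&(V>120)),
       "foot":((.4,.65,-.13,.12),(.0,.018),lambda H,S,V:(H>50)&(H<95)&(S>80)),
       "cheeks":((.45,.65,.2,.4),(.04,.068),lambda H,S,V:(H>20)&(H<35)&(S>100)),
       "base":((.45,.65,.2,.4),(.003,.022),lambda H,S,V:(H>5)&(H<22)&(S>80)),
       "knob":((.4,.75,-.45,-.2),(.24,.285),lambda H,S,V:V>0),
       "pivot":((.5,.8,-.45,-.2),(.228,.26),lambda H,S,V:(S<60)&(V>120)),
       "hoodtop":((.2,.5,-.55,-.2),(.15,.2),lambda H,S,V:(S<70)&(V>120))}
    for k,a in S_.items():
        P=seg(c,f,*a)
        if len(P)<5: print(n,k,len(P)); continue
        rect(P,n+" "+k); A.setdefault(k,[]).append(P)
    P=A["cheeks"][-1]; P=P[P[:,2]>.05]
    for s in (0,1):
        pass
for k in A: rect(np.vstack(A[k]),"both "+k)
z=np.load("top0.npz");f=z["f"][190:310,150:400]
cv2.imwrite("pics/crop1.png",cv2.resize(f[...,::-1],None,fx=3.2,fy=3.2))
E
```

```text
top panel 1698 c [436.8  -2.4] size [153.5 215.8] long axis deg 172.9 z med 0.0527
top foot 894 c [444.8  -4.4] size [130.  232.7] long axis deg 169.3 z med 0.0069
top cheeks 225 c [452.7 166.4] size [380.2  48.8] long axis deg 57.8 z med 0.0537
top base 1468 c [478.  179.6] size [419.2 121.2] long axis deg 63.7 z med 0.0112
top knob 163 c [ 524.9 -179.6] size [192.6 520.4] long axis deg 114.1 z med 0.2604
top pivot 463 c [ 557.1 -183.6] size [ 47.  605.4] long axis deg 133.8 z med 0.2391
top hoodtop 2551 c [ 357.8 -250. ] size [527.5 126.1] long axis deg 83.5 z med 0.1728
side panel 1330 c [ 460.3 -281.3] size [775.6  63.1] long axis deg 77.9 z med 0.0535
side foot 1026 c [ 457.  -305.8] size [725.5  99.4] long axis deg 78.6 z med 0.0079
side cheeks 182 c [555.  342.6] size [126.7  36.7] long axis deg 74.9 z med 0.0513
side base 651 c [ 477.2 -142.6] size [1050.1   98.4] long axis deg 81.2 z med 0.0116
side knob 756 c [ 535.4 -349.3] size [696.9 160.3] long axis deg 45.4 z med 0.2417
side pivot 837 c [ 578.8 -387.8] size [702.9  46.4] long axis deg 45.3 z med 0.2402
side hoodtop 4154 c [ 330.9 -451.3] size [386.  127.3] long axis deg 76.6 z med 0.1778
both panel 3028 c [ 387.3 -267. ] size [774.4 221.1] long axis deg 78.9 z med 0.0532
both foot 1920 c [ 390.5 -292.7] size [725.1 237.5] long axis deg 78.9 z med 0.0076
both cheeks 407 c [474.4 198.3] size [457.3  51.6] long axis deg 57.8 z med 0.0528
both base 2119 c [ 391.4 -120.4] size [1053.8  188.2] long axis deg 75.2 z med 0.0114
both knob 919 c [ 589.9 -311.2] size [501.3 672.7] long axis deg 91.5 z med 0.2421
both pivot 1300 c [ 589.9 -311.2] size [501.3 672.7] long axis deg 91.5 z med 0.2399
both hoodtop 6705 c [ 358.2 -320. ] size [664.9 139.7] long axis deg 82.8 z med 0.1759
```

View pics/crop1.png

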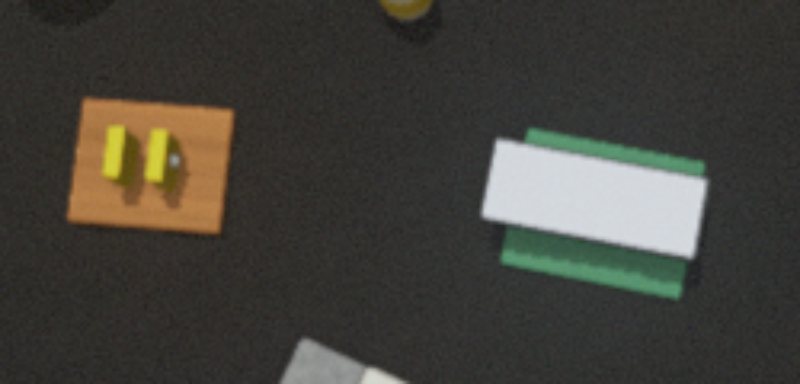

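The crop confirms it: the white panel is on the green foot at crop (595,198), and the rack with two yellow cheeks is at (115,152) and (157,155). The mask shift let in stray pixels, so I'll fix that.

```bash
sed -i 's|    m=cv2.morph.*|    k=cv2.morphologyEx(m.astype(np.uint8),cv2.MORPH_OPEN,np.ones((3,3)))>0; m=m\&k\n    n,l,st,_=cv2.connectedComponentsWithStats(m.astype(np.uint8)); m=(l>0)\&(st[l,4]>=(15))|' m.py
python3 - <<'E'
from m import *
A={}
for n in("top","side"):
    z=np.load(n+"0.npz"); c,f=z["c"],z["f"]
    S_={"panel":((.4,.65,-.13,.12),(.04,.065),lambda H,S,V:(S<60)&(V>120)),
       "foot":((.4,.65,-.13,.12),(.0,.018),lambda H,S,V:(H>50)&(H<95)&(S>80)),
       "cheeks":((.45,.65,.2,.4),(.05,.068),lambda H,S,V:(H>20)&(H<35)&(S>100)),
       "base":((.45,.65,.2,.4),(.003,.022),lambda H,S,V:(H>5)&(H<22)&(S>80)),
       "knob":((.4,.63,-.45,-.2),(.255,.285),lambda H,S,V:V>0),
       "pivot":((.5,.8,-.45,-.2),(.234,.26),lambda H,S,V:(S<60)&(V>120)),
       "hood":((.2,.5,-.55,-.2),(.14,.2),lambda H,S,V:(S<70)&(V>120))}
    for k,a in S_.items():
        P=seg(c,f,*a)
        if len(P)<5: print(n,k,len(P)); continue
        rect(P,n+" "+k); A.setdefault(k,[]).append(P)
for k in A: rect(np.vstack(A[k]),"both "+k)
P=np.vstack(A["cheeks"]); km=cv2.kmeans(P[:,:2].astype(np.float32),2,None,(3,50,1e-6),5,cv2.KMEANS_PP_CENTERS); print(km[2])
for s in(0,1): rect(P[km[1][:,0]==s],"cheek")
E
```

```text
top panel 1687 c [515.   -7.3] size [148.4  56.9] long axis deg 79.4 z med 0.0527
top foot 874 c [511.8 -14.9] size [129.1 102.2] long axis deg 78.6 z med 0.0071
top cheeks 180 c [542.1 307.8] size [43.3 34.6] long axis deg 85.7 z med 0.0559
top base 1468 c [543.2 309.1] size [110.5  89.1] long axis deg 85.8 z med 0.0114
top knob 103 c [ 501.8 -335.8] size [20.  18.4] long axis deg 85.7 z med 0.2631
top pivot 460 c [ 667.7 -295.1] size [46.2 48. ] long axis deg 152.4 z med 0.2391
top hood 2542 c [ 345.4 -374.3] size [127.5 125. ] long axis deg 84.8 z med 0.1728
side panel 1328 c [514.9  -7.4] size [150.   56.7] long axis deg 79.6 z med 0.0535
side foot 1024 c [512.7 -16. ] size [131.9  98.5] long axis deg 78.7 z med 0.008
side cheeks 103 c [542.9 308.9] size [46.5 33.3] long axis deg 82.7 z med 0.0561
side base 647 c [544.2 306.1] size [113.6  90.4] long axis deg 85.9 z med 0.0117
side knob 247 c [ 501.4 -337.7] size [20.5 22.2] long axis deg 111.7 z med 0.2645
side pivot 742 c [ 666.2 -296.1] size [46.8 47.4] long axis deg 157.3 z med 0.2404
side hood 4228 c [ 349.1 -366.1] size [104.9 128.2] long axis deg 167.4 z med 0.1774
both panel 3015 c [515.   -7.4] size [149.9  56.9] long axis deg 79.4 z med 0.0532
both foot 1898 c [511.6 -15.8] size [131.8 102.2] long axis deg 78.6 z med 0.0077
both cheeks 283 c [542.3 309. ] size [47.  35.4] long axis deg 84.2 z med 0.0559
both base 2115 c [544.  306.8] size [115.   90.9] long axis deg 85.8 z med 0.0116
both knob 350 c [ 501.3 -337.3] size [20.6 22.8] long axis deg 106.6 z med 0.2642
both pivot 1202 c [ 666.3 -295.8] size [49.2 47.8] long axis deg 30.4 z med 0.2401
both hood 6770 c [ 347.1 -374.6] size [128.  128.5] long axis deg 167.4 z med 0.1757
[[0.54338604 0.32189906]
 [0.5409728  0.29194266]]
cheek 142 c [543.3 322.6] size [17.6 35.2] long axis deg 168.7 z med 0.0555
cheek 141 c [540.9 292.4] size [13.8 34.7] long axis deg 174.7 z med 0.0562
```

Call:
move_arm(increments="12.5 -26.2 0 0 0 -6.8 0;12.5 -26.2 0 0 0 -6.8 0;12.5 -26.2 0 0 0 -6.8 0;12.5 -26.2 0 0 0 -6.8 0;12.5 -26.2 0 0 0 -6.8 0;12.5 -26.2 0 0 0 -6.8 0;12.5 -26.2 0 0 0 -6.8 0;12.5 -26.2 0 0 0 -6.8 0", grip_force=30)

```text
time: 2.17
position: [0.3165, 0.4022, 0.2228]
tool_rot: [-1.894, -2.507, -0.001]
ft_force: [0.3, -0.0, 0.6]
grip_width: 1.005
grip_force: 0.0
```

Call:
move_arm(increments="12.5 -26.2 0 0 0 -6.8 0;12.5 -26.2 0 0 0 -6.8 0;12.5 -26.2 0 0 0 -6.8 0;12.5 -26.2 0 0 0 -6.8 0;12.5 -26.2 0 -5.5 1 0 0;12.5 -26.2 0 -5.5 1 0 0;12.5 -26.2 0 -5.5 1 0 0;12.5 -26.2 0 -5.5 1 0 0")

```text
time: 2.83
position: [0.417, 0.193, 0.2237]
tool_rot: [2.204, 1.816, -0.433]
ft_force: [0.4, 0.4, -1.1]
grip_width: 0.998
grip_force: 0.0
```

Call:
move_arm(increments="12.5 -26.2 -4 -5.5 1 0 0;12.5 -26.2 -4 -5.5 1 0 0;12.5 -26.2 -4 -5.5 1 0 0;12.5 -26.2 -4 -5.5 1 0 0;12.5 -26.2 -4 0 0 0 0;12.5 -26.2 -4 0 0 0 0;12.5 -26.2 -4 0 0 0 0;12.5 -26.2 -4 0 0 0 0")

```text
time: 3.5
position: [0.5167, -0.0167, 0.1902]
tool_rot: [1.947, 1.606, -0.793]
ft_force: [0.5, 0.7, -0.1]
grip_width: 1.001
grip_force: 0.0
```

```bash
cat > d.py <<'E'
from h import *
def tool(ydeg,th):  # tool y horizontal at ydeg, tilt th about it (0 = down)
    a=np.radians(ydeg); y=np.array([np.cos(a),np.sin(a),0]); z=np.array([0,0,-1.]); 
    B=np.column_stack([np.cross(y,z),y,z]); return R.from_rotvec(np.radians(th)*y)*R.from_matrix(B)
def delta(pos,T):
    s=ctrl.get_state(); C=R.from_rotvec(s["tool_rot"])
    print("dpos mm",np.round((np.array(pos)-s["position"])*1000,1),"drot deg",np.round(np.degrees((T*C.inv()).as_rotvec()),1),"J",np.round(s["joint_positions"],2),"t",round(s["time"],2),"w",round(s["grip_width"],3),"gf",round(s["grip_force"],1),"F",np.round(s["ft_force"],1))
E
python3 - <<'E'
from d import *
T=tool(-10.6,-45); g=np.array([.515,-.007,.049])
delta(g+.012*T.as_matrix()[:,2],T)
E
```

```text
dpos mm [  -3.3    1.3 -149.7] drot deg [-0.2  0.5  0.2] J [-0.76  0.36  0.39  1.73  0.51  1.55 -0.7 ] t 3.5 w 1.001 gf 0.0 F [ 0.5  0.7 -0.1]
```

Call:
move_arm(increments="-0.5 0.2 -25 0 0 0 0;-0.5 0.2 -25 0 0 0 0;-0.5 0.2 -25 0 0 0 0;-0.5 0.2 -25 0 0 0 0;-0.5 0.2 -20 0 0 0 0;-0.5 0.2 -15 0 0 0 0;-0.3 0.1 -10 0 0 0 0;0 0 -4.7 0 0 0 0")

```text
time: 4.17
position: [0.5123, -0.0144, 0.0398]
tool_rot: [1.947, 1.606, -0.795]
ft_force: [-0.4, 0.3, -0.2]
grip_width: 1.001
grip_force: 0.0
```

Call:
move_arm(increments="0 0 0 0 0 0 0;0 0 0 0 0 0 150;0 0 0 0 0 0 150;0 0 0 0 0 0 150;0 0 0 0 0 0 150;0 0 0 0 0 0 150;0 0 0 0 0 0 150;0 0 0 0 0 0 150")

```text
time: 4.83
position: [0.5132, -0.0144, 0.0413]
tool_rot: [1.947, 1.605, -0.792]
ft_force: [-0.4, 0.6, 2.2]
grip_width: 0.659
grip_force: 30.0
```

```bash
python3 - <<'E'
from d import *
T=tool(-10.6,-45); g=np.array([.515,-.007,.049])
delta(g+.012*T.as_matrix()[:,2],T)
p=cam("side");a=p["frame"][150:390,200:460];cv2.imwrite("pics/g1.png",cv2.resize(a[...,::-1],None,fx=2.4,fy=2.4))
E
```

```text
dpos mm [ 0.3 -1.  -0.8] drot deg [-0.2  0.6  0.2] J [-0.74  0.55  0.36  1.81  0.47  1.31 -0.82] t 4.83 w 0.659 gf 30.0 F [-0.4  0.6  2.2]
```

View pics/g1.png

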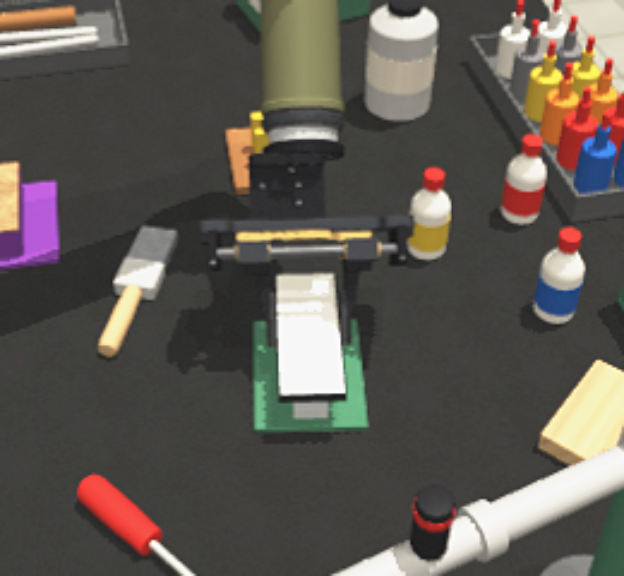

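```bash
python3 - <<'E'
from d import *
s=ctrl.get_state(); C=R.from_rotvec(s["tool_rot"]); rel=C.inv().apply(np.array([.515,-.0073,.049])-s["position"]); print(rel)
for zz in(.177,.090):
    T=tool(-4.5,45); delta(np.array([.543,.308,zz])-T.apply(rel),T)
E
```

```text
[-0.00020706  0.00053864 -0.01058994]
dpos mm [ 29.9 330.  128.3] drot deg [ 89.  -11.5   5.4] J [-0.74  0.55  0.36  1.81  0.47  1.31 -0.82] t 4.88 w 0.661 gf 30.0 F [0.3 0.7 2.3]
dpos mm [ 29.9 330.   41.3] drot deg [ 89.  -11.5   5.4] J [-0.74  0.55  0.36  1.81  0.47  1.31 -0.82] t 4.88 w 0.661 gf 30.0 F [0.3 0.7 2.3]
```

Call:
move_arm(increments="0 0 4 0 0 0 150;0 0 10 0 0 0 150;0 0 20 0 0 0 150;0 0 25 0 0 0 150;0 0 25 0 0 0 150;0 0 22 0 0 0 150;0 0 16 0 0 0 150;0 0 8 0 0 0 150", grip_force=45)

```text
time: 5.55
position: [0.5135, -0.0144, 0.1735]
tool_rot: [1.95, 1.604, -0.789]
ft_force: [0.6, -1.0, -1.3]
grip_width: 0.659
grip_force: 45.0
```

Call:
move_arm(increments="0 8 0 2 -0.3 0.1 150;1 16 0 5 -0.6 0.3 150;2 22 0 6 -0.8 0.4 150;2 24 0 6 -0.8 0.4 150;2 24 0 6 -0.8 0.4 150;2 24 0 6 -0.8 0.4 150;2 24 0 6 -0.8 0.4 150;3 24 0 6 -0.8 0.4 150")

```text
time: 6.22
position: [0.5266, 0.1534, 0.1712]
tool_rot: [2.364, 2.068, -0.036]
ft_force: [0.1, 0.2, -2.5]
grip_width: 0.657
grip_force: 45.0
```

Call:
move_arm(increments="2 24 0 6 -0.8 0.4 150;2 24 0 6 -0.8 0.4 150;2 24 0 6 -0.8 0.4 150;2 24 0 6 -0.8 0.4 150;2 24 0 6 -0.8 0.4 150;3 22 0 6 -0.8 0.4 150;3 16 0 6 -0.6 0.2 150;2 10 0 4 -0.4 0.1 150")

```text
time: 6.88
position: [0.5444, 0.3197, 0.1697]
tool_rot: [-1.839, -1.694, -0.767]
ft_force: [-0.4, -0.8, -1.1]
grip_width: 0.662
grip_force: 45.0
```

```bash
python3 - <<'E'
from d import *
rel=np.array([-.0002,.0005,-.0106])
T=tool(-4.5,45); delta(np.array([.543,.308,.177])-T.apply(rel),T)
for n in("side","top"):
    p=cam(n); save(p,n+"1.png"); np.savez(n+"1.npz",c=cloud(p),f=p["frame"])
E
```

```text
dpos mm [-1.3 -4.1 -0.1] drot deg [-0.2  0.1  0.2] J [-0.42  0.2   0.28  1.95 -1.    1.05  0.32] t 6.88 w 0.662 gf 45.0 F [-0.4 -0.8 -1.1]
```

View pics/side1.png

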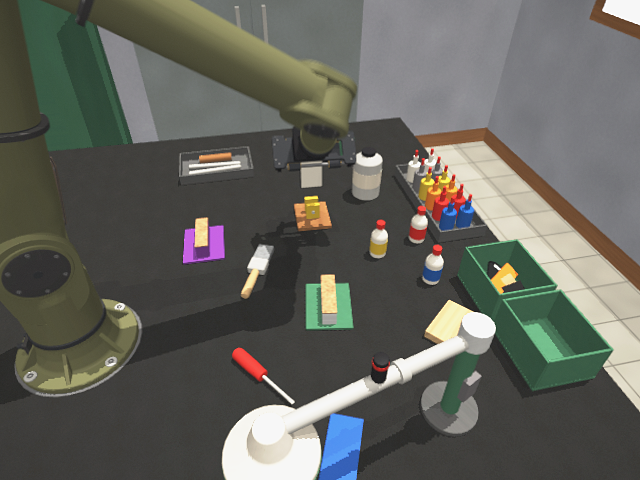

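```bash
python3 - <<'E'
from m import *
from d import *
z=np.load("side1.npz"); c,f=z["c"],z["f"]
P=seg(c,f,(.48,.61,.25,.36),(.08,.2),lambda H,S,V:(S<60)&(V>110))
m=P.mean(0); u,s,v=np.linalg.svd(P-m,full_matrices=False); n=v[2]*np.sign(-v[2][1])
print("white face",len(P),m,"normal",n.round(3),"lo",P.min(0).round(4),"hi",P.max(0).round(4), "rms",s[2]/len(P)**.5)
print("panel centre plane at rack: x-axis offset from slot", (m-4e-3*n-np.array([.543,.308,0]))@np.array([.0785,.9969,0]))
for k in("side","top"):
    z=np.load(k+"1.npz")
    P=seg(z["c"],z["f"],(.4,.65,-.13,.12),(.038,.06),lambda H,S,V:V>60)
    if len(P)>20: rect(P,k+" block")
    P=seg(z["c"],z["f"],(.4,.65,-.13,.12),(.0,.018),lambda H,S,V:(H>50)&(H<95)&(S>80))
    if len(P)>20: rect(P,k+" foot")
E
```

```text
white face 412 [0.54206212 0.3075954  0.13220154] normal [-0.081 -0.997 -0.016] lo [0.5155 0.3014 0.1005] hi [0.5688 0.3133 0.1633] rms 0.0017756408879209902
panel centre plane at rack: x-axis offset from slot 0.0035224558133312893
side block 543 c [512.8 -16. ] size [113.   30.1] long axis deg 79.0 z med 0.045
side foot 1428 c [512.6 -16.6] size [134.   98.6] long axis deg 78.7 z med 0.0079
top block 442 c [507.3 -32.3] size [73.2 31. ] long axis deg 80.4 z med 0.0439
top foot 853 c [506.8 -40.2] size [ 78.7 101.7] long axis deg 169.4 z med 0.0071
```

Call:
move_arm(increments="-1 -3 0 0 0 0 150;-0.3 -0.9 -8 0 0 0 150;0 0 -16 0 0 0 150;0 0 -18 0 0 0 150;0 0 -16 0 0 0 150;0 0 -12 0 0 0 150;0 0 -8 0 0 0 150;0 0 -3 0 0 0 150")

```text
time: 7.65
position: [0.5429, 0.3158, 0.0888]
tool_rot: [-1.84, -1.7, -0.762]
ft_force: [0.0, 0.2, -0.9]
grip_width: 0.655
grip_force: 45.0
```

Call:
move_arm(increments="0 0 0 0 0 0 150;0 0 0 0 0 0 150;0 0 -1.5 0 0 0 150;0 0 -1.5 0 0 0 150;0 0 -1 0 0 0 150;0 0 -1 0 0 0 150;0 0 0 0 0 0 150;0 0 0 0 0 0 150")

```text
time: 8.32
position: [0.5434, 0.3157, 0.0849]
tool_rot: [-1.84, -1.699, -0.764]
ft_force: [-0.5, 0.3, -0.5]
grip_width: 0.658
grip_force: 45.0
```

```bash
python3 - <<'E'
from m import *
from d import *
rel=np.array([-.0002,.0005,-.0106])
T=tool(-4.5,45); delta(np.array([.543,.308,.087])-T.apply(rel),T)
p=cam("side"); c=cloud(p); P=seg(c,p["frame"],(.48,.61,.25,.36),(.02,.2),lambda H,S,V:(S<60)&(V>110))
m=P.mean(0); u,s,v=np.linalg.svd(P-m,full_matrices=False); n=v[2]*np.sign(-v[2][1])
print("white face",len(P),m,"normal",n.round(3),"lo",P.min(0).round(4),"hi",P.max(0).round(4))
cv2.imwrite("pics/s2.png",cv2.resize(p["frame"][110:270,220:420,::-1],None,fx=3.5,fy=3.5))
E
```

```text
dpos mm [-0.3 -0.  -5.2] drot deg [0.  0.1 0.1] J [-0.39  0.32  0.26  2.   -1.11  0.98  0.51] t 8.32 w 0.658 gf 45.0 F [-0.5  0.3 -0.5]
white face 136 [0.53668748 0.30375294 0.05626539] normal [-0.067 -0.998 -0.018] lo [0.5153 0.2983 0.0249] hi [0.5682 0.3093 0.0727]
```

View pics/s2.png

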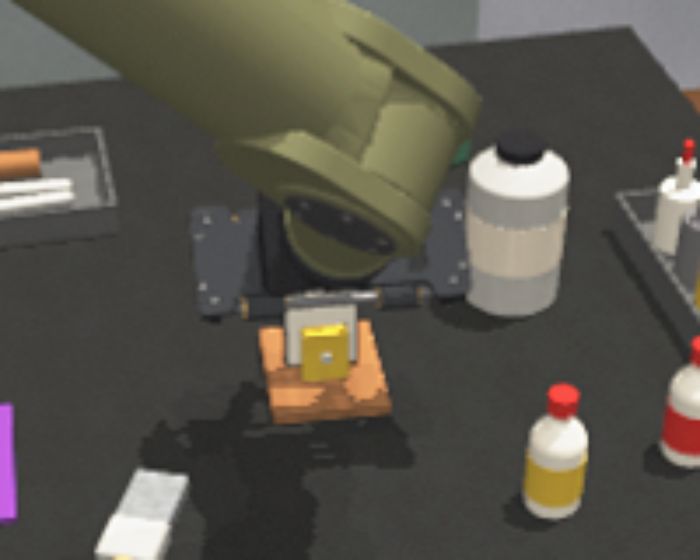

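Panel's white lower end is in the slot behind the near cheek (crop 325,335), upright, about 5 mm above the floor. I'll lower until it touches.

Call:
move_arm(increments="0 0 -1 0 0 0 150;0 0 -1 0 0 0 150;0 0 -1 0 0 0 150;0 0 -1 0 0 0 150;0 0 0 0 0 0 150;0 0 0 0 0 0 150;0 0 -0.5 0 0 0 150;0 0 0 0 0 0 150")

```text
time: 9.03
position: [0.5435, 0.3158, 0.0806]
tool_rot: [-1.84, -1.699, -0.765]
ft_force: [0.3, -0.8, 0.4]
grip_width: 0.656
grip_force: 45.0
```

Call:
move_arm(increments="0 0 -0.5 0 0 0 150;0 0 -0.5 0 0 0 150;0 0 -0.5 0 0 0 150;0 0 0 0 0 0 150;0 0 -0.5 0 0 0 150;0 0 0 0 0 0 150;0 0 0 0 0 0 150;0 0 0 0 0 0 150")

```text
time: 9.7
position: [0.5437, 0.3163, 0.0805]
tool_rot: [-1.837, -1.698, -0.767]
ft_force: [-3.1, -2.0, 8.8]
grip_width: 0.658
grip_force: 45.0
```

Call:
move_arm(increments="0 0 1 0 0 0 150;0 0 0 0 0 0 150;0 0 0 0 0 0 70;0 0 0 0 0 0 40;0 0 0 0 0 0 0;0 0 0 0 0 0 0;0 0 0 0 0 0 0;0 0 0 0 0 0 0")

```text
time: 10.37
position: [0.5434, 0.3156, 0.0791]
tool_rot: [-1.841, -1.699, -0.764]
ft_force: [1.0, 0.1, -0.1]
grip_width: 0.975
grip_force: 0.0
```

Call:
move_arm(increments="-0.3 -4 4 0 0 0 0;-0.6 -8 8 0 0 0 0;-0.9 -12 12 0 0 0 0;-1.2 -15 15 0 0 0 0;-1.2 -15 15 0 0 0 0;-1.2 -15 15 0 0 0 0;-1 -12 20 0 0 0 0;0 -8 20 0 0 0 0")

```text
time: 11.03
position: [0.5374, 0.2233, 0.1902]
tool_rot: [-1.844, -1.697, -0.766]
ft_force: [0.1, -0.4, 0.2]
grip_width: 1.001
grip_force: 0.0
```

```bash
python3 - <<'E'
from m import *
from d import *
print(ctrl.get_state()["position"],ctrl.get_state()["grip_width"])
for n in("side","top"):
    p=cam(n); c=cloud(p); np.savez(n+"3.npz",c=c,f=p["frame"])
    save(p,n+"3.png")
    P=seg(c,p["frame"],(.48,.61,.25,.36),(.06,.19),lambda H,S,V:(S<60)&(V>100))
    if len(P)<30: print(n,len(P)); continue
    m=P.mean(0); u,s,v=np.linalg.svd(P-m,full_matrices=False); n=v[2]*np.sign(-v[2][1])
    print("white",len(P),m,"normal",n.round(3),"lo",P.min(0).round(4),"hi",P.max(0).round(4))
E
```

```text
[0.53739789 0.22326375 0.19018339] 1.0005973626995375
white 380 [0.54078911 0.30385043 0.08938266] normal [-0.07  -0.998 -0.003] lo [0.5141 0.2979 0.0602] hi [0.568  0.3115 0.1194]
top 0
```

View pics/side3.png

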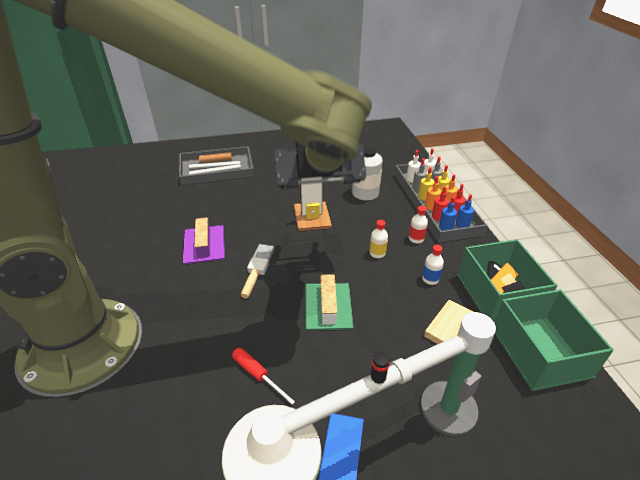

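The panel stands upright in the slot (seen at 312,195), with the grip released. Next I go over the top to the orange side.

Call:
move_arm(increments="0 0 12 0 0 0 0;0 0 22 0 0 0 0;0 0 22 0 0 0 0;0 4 14 -4 0.3 0 0;0 8 4 -6 0.4 0 0;1 10 0 -6 0.4 0 0;1 12 0 -6 0.4 0 0;1 12 0 -6 0.4 0 0")

```text
time: 11.8
position: [0.5404, 0.2722, 0.2644]
tool_rot: [-2.156, -1.991, -0.328]
ft_force: [-0.6, -0.1, -0.3]
grip_width: 1.0
grip_force: 0.0
```

Call:
move_arm(increments="1 12 0 -6 0.4 0 0;1 12 0 -6 0.4 0 0;1 12 0 -6 0.4 0 0;1 12 0 -6 0.4 0 0;1 12 0 -6 0.4 0 0;1 12 0 -6 0.4 0 0;1 12 0 -6 0.4 0 0;0 12 0 -6 0.4 0 0")

```text
time: 12.47
position: [0.5467, 0.3696, 0.2636]
tool_rot: [1.981, 1.841, -0.541]
ft_force: [0.4, -0.2, -0.5]
grip_width: 1.0
grip_force: 0.0
```

Call:
move_arm(increments="0 12 0 -6 0.4 0 0;0 8 0 -4 0.3 0 0;0 4 0 -2 0.1 0 0;0 0 -15 0 0 0 0;0 0 -20 0 0 0 0;0 0 -20 0 0 0 0;0 0 -20 0 0 0 0;0 0 0 0 0 0 0")

```text
time: 13.13
position: [0.5456, 0.3906, 0.183]
tool_rot: [1.845, 1.718, -0.726]
ft_force: [-0.7, -1.6, -1.9]
grip_width: 1.002
grip_force: 0.0
```

```bash
python3 - <<'E'
from m import *
from d import *
T=tool(-4.2,-45); tz=T.as_matrix()[:,2]; g=np.array([.5413,.3078,.087])
for b in(-.11,.012): delta(g+b*tz,T)
p=cam("wrist"); save(p,"w4.png"); c=cloud(p)
P=seg(c,p["frame"],(.48,.61,.25,.36),(.02,.19),lambda H,S,V:(H>4)&(H<18)&(S>120))
if len(P)>50:
    P=P[abs(P[:,1]-np.median(P[:,1]))<.012]
    m=P.mean(0); u,s,v=np.linalg.svd(P-m,full_matrices=False); print("orange",len(P),m,v[2].round(3),P.min(0).round(4),P.max(0).round(4))
E
```

```text
dpos mm [  1.4  -5.2 -18.2] drot deg [-1.5  0.6 -0.4] J [-1.01  0.86  0.26  0.94  0.3   1.94 -0.83] t 13.13 w 1.002 gf 0.0 F [-0.7 -1.6 -1.9]
dpos mm [  -4.9  -91.2 -104.5] drot deg [-1.5  0.6 -0.4] J [-1.01  0.86  0.26  0.94  0.3   1.94 -0.83] t 13.13 w 1.002 gf 0.0 F [-0.7 -1.6 -1.9]
orange 10353 [0.5437552  0.31339523 0.10761801] [-0.07  -0.998  0.005] [0.5162 0.3089 0.02  ] [0.5717 0.3248 0.1614]
```

View pics/w4.png

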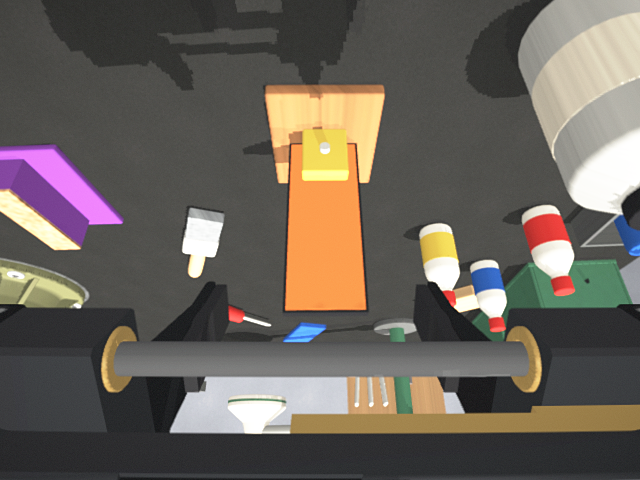

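The orange face is upright and centred between the fingers (325,225), so I approach along the tool axis.

Call:
move_arm(increments="1 -2 -9 -0.8 0.3 -0.2 0;1 -2 -9 -0.7 0.3 -0.2 0;-0.5 -10 -10 0 0 0 0;-0.7 -14 -14 0 0 0 0;-0.8 -15 -15 0 0 0 0;-0.8 -15 -15 0 0 0 0;-0.8 -12 -12 0 0 0 0;-0.5 -8 -8 0 0 0 0")

```text
time: 13.85
position: [0.545, 0.3125, 0.0945]
tool_rot: [1.835, 1.701, -0.752]
ft_force: [0.8, -0.2, 1.0]
grip_width: 1.0
grip_force: 0.0
```

```bash
python3 - <<'E'
from d import *
T=tool(-4.2,-45); tz=T.as_matrix()[:,2]; g=np.array([.5425,.3085,.087])
delta(g+.012*tz,T)
E
```

```text
dpos mm [ -3.2 -12.5 -16. ] drot deg [-0.1  0.3  0. ] J [-0.99  0.82  0.27  1.21  0.32  1.72 -0.86] t 13.85 w 1.0 gf 0.0 F [ 0.8 -0.2  1. ]
```

Call:
move_arm(increments="-1 -5 -6 0 0 0 0;-1 -4 -5 0 0 0 0;-1 -3 -4 0 0 0 0;0 0 0 0 0 0 0;0 0 0 0 0 0 60;0 0 0 0 0 0 80;0 0 0 0 0 0 150;0 0 0 0 0 0 150", grip_force=30)

```text
time: 14.52
position: [0.5421, 0.3032, 0.0807]
tool_rot: [1.835, 1.703, -0.748]
ft_force: [0.4, -0.0, -0.2]
grip_width: 0.779
grip_force: 0.0
```

Call:
move_arm(increments="0 0 0 0 0 0 150;0 0 0 0 0 0 150;0 0 0 0 0 0 150;0 0 0 0 0 0 150;0 0 0 0 0 0 150;0 0 0 0 0 0 150;0 0 1 0 0 0 150;0 0 3 0 0 0 150", grip_force=45)

```text
time: 15.18
position: [0.5415, 0.3025, 0.0837]
tool_rot: [1.834, 1.704, -0.751]
ft_force: [0.2, 0.7, -1.9]
grip_width: 0.658
grip_force: 45.0
```

```bash
python3 - <<'E'
from m import *
from d import *
T=tool(-4.2,-45); tz=T.as_matrix()[:,2]; g=np.array([.5425,.3085,.087])
delta(g+.012*tz,T)
p=cam("wrist"); save(p,"w5.png"); c=cloud(p)
P=seg(c,p["frame"],(.48,.61,.25,.36),(.02,.19),lambda H,S,V:(H>4)&(H<18)&(S>120))
if len(P)>50:
    P=P[abs(P[:,1]-np.median(P[:,1]))<.012]
    m=P.mean(0); u,s,v=np.linalg.svd(P-m,full_matrices=False); print("orange",len(P),m,v[2].round(3),P.min(0).round(4),P.max(0).round(4))
E
```

```text
dpos mm [ 0.4 -2.5 -5.2] drot deg [-0.2  0.3 -0.1] J [-0.98  0.81  0.27  1.25  0.32  1.69 -0.87] t 15.18 w 0.658 gf 45.0 F [ 0.2  0.7 -1.9]
orange 19374 [0.54201872 0.31250856 0.08783773] [-0.071 -0.997  0.002] [0.5146 0.3078 0.02  ] [0.5704 0.3162 0.1311]
```

Call:
move_arm(increments="0 0 5 0 0 0 150;0 0 10 0 0 0 150;0 0 18 0 0 0 150;0 0 22 0 0 0 150;0 0 22 0 0 0 150;0 0 18 0 0 0 150;0 0 10 0 0 0 150;0 0 5 0 0 0 150")

```text
time: 15.9
position: [0.5427, 0.3031, 0.1976]
tool_rot: [1.837, 1.703, -0.744]
ft_force: [0.4, -0.2, -1.6]
grip_width: 0.656
grip_force: 45.0
```

```bash
python3 - <<'E'
from d import *
rel=tool(-4.2,-45).inv().apply(np.array([.0005,.006,.0068])); print(rel)
T=tool(-11.2,45)
for z in(.119,.050): delta(np.array([.5125,-.0158,z])-T.apply(rel),T)
E
```

```text
[-5.51185520e-04  5.92280558e-05 -9.06546670e-03]
dpos mm [ -29.  -312.2  -84.6] drot deg [ 88.9 -11.6  -5.2] J [-0.99  0.71  0.29  1.18  0.35  1.84 -0.79] t 15.9 w 0.656 gf 45.0 F [ 0.4 -0.2 -1.6]
dpos mm [ -29.  -312.2 -153.6] drot deg [ 88.9 -11.6  -5.2] J [-0.99  0.71  0.29  1.18  0.35  1.84 -0.79] t 15.9 w 0.656 gf 45.0 F [ 0.4 -0.2 -1.6]
```

Call:
move_arm(increments="0 -8 0 2 -0.3 -0.2 150;-2 -16 0 5 -0.7 -0.3 150;-2 -22 0 6 -0.8 -0.4 150;-2 -22 0 6 -0.8 -0.4 150;-2 -22 0 6 -0.8 -0.4 150;-2 -22 0 6 -0.8 -0.4 150;-2 -22 0 6 -0.8 -0.3 150;-2 -22 0 6 -0.8 -0.3 150")

```text
time: 16.57
position: [0.5276, 0.1456, 0.1952]
tool_rot: [2.341, 2.042, 0.009]
ft_force: [-0.5, -0.2, -1.5]
grip_width: 0.658
grip_force: 45.0
```

Call:
move_arm(increments="-2 -22 0 6 -0.8 -0.4 150;-2 -22 0 6 -0.8 -0.4 150;-2 -22 0 6 -0.8 -0.4 150;-2 -22 -4 6 -0.8 -0.4 150;-2 -22 -10 6 -0.8 -0.3 150;-2 -22 -15 6 -0.8 -0.3 150;-2 -16 -15 6 -0.8 -0.2 150;-1 -8 -10 4 -0.5 0 150")

```text
time: 17.23
position: [0.5119, -0.0134, 0.1393]
tool_rot: [-1.953, -1.599, -0.808]
ft_force: [-0.7, -1.1, -2.0]
grip_width: 0.659
grip_force: 45.0
```

Call:
move_arm(increments="0 0 -6 0 0 0 150;0 0 -3 0 0 0 150;0 0 0 0 0 0 150;0 0 0 0 0 0 150;0 0 0 0 0 0 150;0 0 0 0 0 0 150;0 0 0 0 0 0 150;0 0 0 0 0 0 150")

```text
time: 17.9
position: [0.5132, -0.0083, 0.1324]
tool_rot: [-1.947, -1.608, -0.804]
ft_force: [0.1, -0.4, -0.8]
grip_width: 0.663
grip_force: 45.0
```

```bash
cat > pm.py <<'E'
from m import *
from d import *
def panelpose(zr):
    for n in("side","top"):
        p=cam(n); c=cloud(p); save(p,n+"p.png")
        P=seg(c,p["frame"],(.4,.65,-.13,.12),zr,lambda H,S,V:(H>3)&(H<18)&(S>130)&(V>60))
        if len(P)<50: print(n,len(P)); continue
        rect(P,n+" orange"); m=P.mean(0); u,s,v=np.linalg.svd(P-m,full_matrices=False); print("normal",(v[2]*np.sign(v[2][2])).round(3),"mean",m.round(4))
E
python3 - <<'E'
from pm import *
rel=np.array([-.0005,0,-.0091]); T=tool(-11.2,45)
for z in(.119,.050): delta(np.array([.5125,-.0158,z])-T.apply(rel),T)
panelpose((.08,.17))
E
```

```text
dpos mm [  0.6  -0.8 -19.5] drot deg [ 0.1 -0.1 -0.3] J [-0.12  0.31  0.67  1.97 -0.92  1.41  0.76] t 17.9 w 0.663 gf 45.0 F [ 0.1 -0.4 -0.8]
dpos mm [  0.6  -0.8 -88.5] drot deg [ 0.1 -0.1 -0.3] J [-0.12  0.31  0.67  1.97 -0.92  1.41  0.76] t 17.9 w 0.663 gf 45.0 F [ 0.1 -0.4 -0.8]
side 15
top orange 96 c [505.7 -56.4] size [ 8.4 47.1] long axis deg 168.3 z med 0.1407
normal [-0.066 -0.246  0.967] mean [ 0.5061 -0.0563  0.1408]
```

View pics/sidep.png

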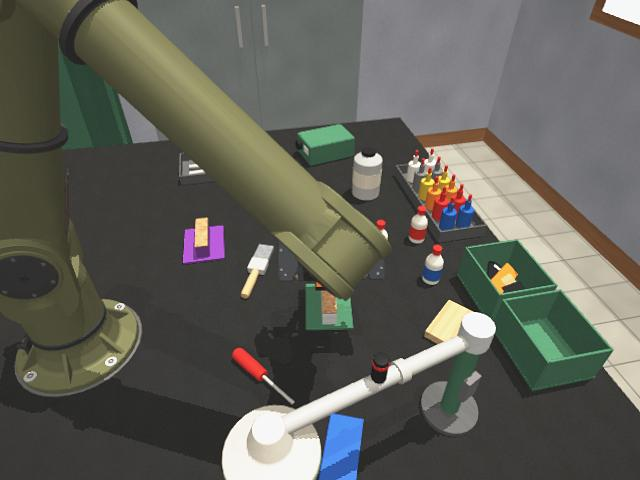

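The arm hides the panel from the side camera; only the riser end shows (328,310). I'll check with the wrist camera's depth.

```bash
cat >> pm.py <<'E'
def wristpose(zr,box=(.38,.65,-.15,.14)):
    p=cam("wrist"); c=cloud(p); save(p,"wp.png")
    P=seg(c,p["frame"],box,zr,lambda H,S,V:(H>3)&(H<18)&(S>130)&(V>60))
    print(len(P))
    if len(P)<50: return
    rect(P,"wrist orange"); m=P.mean(0); u,s,v=np.linalg.svd(P-m,full_matrices=False); print("normal",(v[2]*np.sign(v[2][2])).round(3),"mean",m.round(4),P.min(0).round(4),P.max(0).round(4))
E
python3 - <<'E'
from pm import *
wristpose((.1,.18))
E
```

```text
1770
wrist orange 1770 c [507.9 -35.5] size [38.5 54.9] long axis deg 169.2 z med 0.1411
normal [0.007 0.011 1.   ] mean [ 0.5181 -0.0504  0.1411] [ 0.4775 -0.0594  0.1389] [ 0.5382 -0.0214  0.1435]
```

Call:
move_arm(increments="0.3 -0.4 -10 0 0 0 150;0.3 -0.4 -16 0 0 0 150;0 0 -18 0 0 0 150;0 0 -16 0 0 0 150;0 0 -12 0 0 0 150;0 0 -8 0 0 0 150;0 0 -4 0 0 0 150;0 0 0 0 0 0 150")

```text
time: 18.72
position: [0.5131, -0.0097, 0.0467]
tool_rot: [-1.948, -1.605, -0.801]
ft_force: [0.4, -1.1, -0.8]
grip_width: 0.662
grip_force: 45.0
```

Call:
move_arm(increments="0 0 -1 0 0 0 150;0 0 -1 0 0 0 150;0 0 -0.5 0 0 0 150;0 0 -0.5 0 0 0 150;0 0 0 0 0 0 150;0 0 0 0 0 0 150;0 0 0 0 0 0 150;0 0 0 0 0 0 150")

```text
time: 19.38
position: [0.5136, -0.0097, 0.0447]
tool_rot: [-1.948, -1.606, -0.803]
ft_force: [0.9, -0.3, -0.1]
grip_width: 0.664
grip_force: 45.0
```

```bash
python3 - <<'E'
from pm import *
rel=np.array([-.0005,0,-.0091]); T=tool(-11.2,45)
delta(np.array([.5125,-.0158,.049])-T.apply(rel),T)
wristpose((.03,.09))
E
```

```text
dpos mm [ 0.2  0.6 -1.8] drot deg [ 0.1 -0.1 -0.2] J [-0.07  0.47  0.62  2.   -1.03  1.34  0.92] t 19.38 w 0.664 gf 45.0 F [ 0.9 -0.3 -0.1]
1789
wrist orange 1789 c [508.6 -35.6] size [40.4 55.1] long axis deg 169.1 z med 0.0538
normal [0.004 0.011 1.   ] mean [ 0.5179 -0.0515  0.0538] [ 0.4779 -0.0605  0.0515] [ 0.5392 -0.0208  0.0559]
```

Call:
move_arm(increments="0 0 -0.5 0 0 0 150;0 0 -0.5 0 0 0 150;0 0 -0.5 0 0 0 150;0 0 0 0 0 0 150;0 0 0 0 0 0 150;0 0 0 0 0 0 150;0 0 0 0 0 0 150;0 0 0 0 0 0 150")

```text
time: 20.1
position: [0.5136, -0.0097, 0.0444]
tool_rot: [-1.947, -1.605, -0.805]
ft_force: [-3.1, -1.0, 7.0]
grip_width: 0.659
grip_force: 45.0
```

Contact is made. I release and retract along the tool axis.

Call:
move_arm(increments="0 0 0.8 0 0 0 150;0 0 0 0 0 0 150;0 0 0 0 0 0 70;0 0 0 0 0 0 40;0 0 0 0 0 0 0;0 0 0 0 0 0 0;0 0 0 0 0 0 0;0 0 0 0 0 0 0")

```text
time: 20.77
position: [0.5135, -0.0097, 0.0437]
tool_rot: [-1.948, -1.606, -0.802]
ft_force: [0.1, -1.0, -0.3]
grip_width: 0.969
grip_force: 0.0
```

Call:
move_arm(increments="-1 -4 4 0 0 0 0;-2 -8 8 0 0 0 0;-2 -10 11 0 0 0 0;-2 -10 15 0 0 0 0;-2 -10 20 0 0 0 0;0 -8 25 0 0 0 0;0 -8 25 0 0 0 0;0 -8 25 0 0 0 0")

```text
time: 21.43
position: [0.5041, -0.0778, 0.1792]
tool_rot: [-1.951, -1.605, -0.804]
ft_force: [0.2, 0.6, 0.3]
grip_width: 1.0
grip_force: 0.0
```

Call:
move_arm(increments="0 -8 25 -6 1 0 0;0 -8 30 -6 1 0 0;0 -8 30 -6 1 0 0;0 -8 30 -6 1 0 0;0 -10 10 -6 1 0 0;0 -10 0 -6 1 0 0;0 -10 0 -6 1 0 0;0 -10 0 -2.2 0.4 0 0")

```text
time: 22.1
position: [0.5054, -0.1463, 0.3044]
tool_rot: [2.402, 2.0, 0.019]
ft_force: [0.1, 1.6, -0.5]
grip_width: 1.001
grip_force: 0.0
```

```bash
python3 - <<'E'
from pm import *
panelpose((.03,.07))
wristpose((.03,.07))
s=ctrl.get_state()
piv=np.array([.667,-.2955]); t=np.array([.5125,-.0158]); k=np.array([.5016,-.3365])
d=t-piv; print("dist",np.linalg.norm(d),"target knob",piv+.17*d/np.linalg.norm(d),"ang",np.degrees(np.arctan2(d[1],d[0])),"now ang",np.degrees(np.arctan2(*(k-piv)[::-1]))%360)
delta([k[0],k[1],.30],tool(0,0)); y=R.from_rotvec(s["tool_rot"]).as_matrix()[:,1]; print("tool y deg",np.degrees(np.arctan2(y[1],y[0])),s["position"])
E
```

```text
side 0
top 0
0
dist 0.3195345677700615 target knob [ 0.58480232 -0.14669294] ang 118.91527485942757 now ang 193.92207611074383
dpos mm [  -2.5 -188.    -2.8] drot deg [-0.1  1.  10.7] J [-0.39 -0.    0.63  1.66 -0.    1.46  0.06] t 22.25 w 0.998 gf 0.0 F [-1.   0.2 -0.7]
tool y deg -10.701501690018242 [ 0.50410509 -0.1485138   0.30279247]
```

View pics/sidep.png

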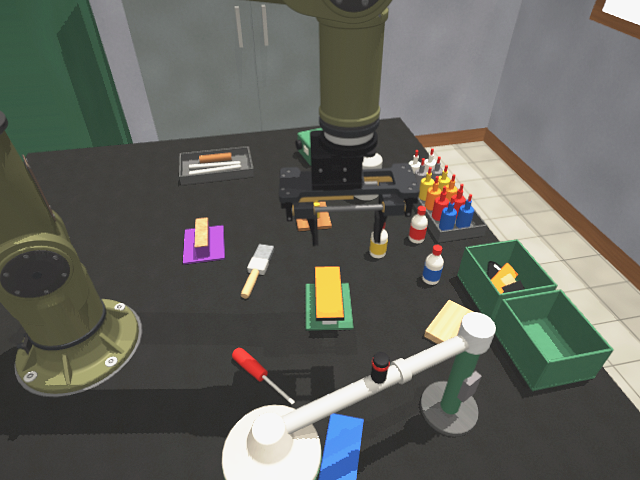

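The panel lies orange up on the green-footed riser (328,290). Next I go to the knob, at (380,365) in this picture.

Call:
move_arm(increments="0 -14 0 0 0 7 0;0 -14 0 0 0 7 0;0 -14 0 0 0 7 0;0 -14 0 0 0 7 0;0 -14 0 0 0 7 0;0 -14 0 0 0 7 0;0 -14 0 0 0 7 0;0 -14 0 0 0 7 0")

```text
time: 22.92
position: [0.5033, -0.2621, 0.3022]
tool_rot: [1.188, 2.903, 0.027]
ft_force: [0.7, 0.4, -0.5]
grip_width: 1.001
grip_force: 0.0
```

Call:
move_arm(increments="-0.5 -14 0 0 0 7 0;-0.5 -14 0 0 0 7 0;-0.5 -14 0 0 0 7 0;-0.5 -14 0 0 0 7 0;-0.5 -12 0 0 0 7 0;0 -8 0 0 0 7 0;0 0 0 0 0 0 0;0 0 0 0 0 0 0")

```text
time: 23.58
position: [0.5008, -0.3372, 0.302]
tool_rot: [-0.083, -3.139, -0.027]
ft_force: [0.1, 0.3, 0.1]
grip_width: 1.0
grip_force: 0.0
```

```bash
python3 - <<'E'
from pm import *
delta([.5016,-.3365,.232],tool(87,0))
p=cam("side"); P=seg(cloud(p),p["frame"],(.4,.65,-.13,.12),(.035,.07),lambda H,S,V:(H>3)&(H<26)&(S>150)&(V>90))
rect(P,"panel")
p=cam("wrist"); P=seg(cloud(p),p["frame"],(.4,.6,-.4,-.28),(.252,.28),lambda H,S,V:V>=0)
if len(P)>20: rect(P,"knob")
E
```

```text
dpos mm [  0.8   0.7 -70. ] drot deg [-1. -0.  0.] J [-0.02  0.24  0.7   1.46 -0.16  1.51  2.2 ] t 23.58 w 1.0 gf 0.0 F [0.1 0.3 0.1]
panel 1264 c [511.7 -14.8] size [151.   55.8] long axis deg 78.4 z med 0.0536
knob 1308 c [ 502.3 -336.7] size [21.6 21.9] long axis deg 122.2 z med 0.2643
```

Call:
move_arm(increments="0.5 0.3 -15 0 0 0 0;0.5 0.3 -18 0 0 0 0;0 0 -16 0 0 0 0;0 0 -12 0 0 0 0;0 0 -6 0 0 0 0;0 0 -3 0 0 0 100;0 0 0 0 0 0 140;0 0 0 0 0 0 170", grip_force=15)

```text
time: 24.35
position: [0.5034, -0.3353, 0.2327]
tool_rot: [-0.072, -3.141, -0.025]
ft_force: [0.3, 0.7, 0.7]
grip_width: 0.855
grip_force: 0.0
```

Call:
move_arm(increments="0 0 0 0 0 0 230;0 0 0 0 0 0 230;0 0 0 0 0 0 230;0 0 0 0 0 0 230;0 0 0 0 0 0 230;0 0 0 0 0 0 230;0 0 0 0 0 0 230;0 0 0 0 0 0 230")

```text
time: 25.02
position: [0.5027, -0.3358, 0.2319]
tool_rot: [-0.072, -3.139, -0.024]
ft_force: [-0.8, 0.2, 0.2]
grip_width: 0.249
grip_force: 9.8
```

```bash
python3 - <<'E'
from d import *
s=ctrl.get_state(); p=s["position"][:2]; print(s["position"],s["grip_width"],s["ft_force"])
piv=np.array([.667,-.2955]); d=np.array([.5117,-.0148])-piv; a1=np.arctan2(d[1],d[0]); v=p-piv; a0=np.arctan2(v[1],v[0])%(2*np.pi); r=np.linalg.norm(v)
print(np.degrees([a0,a1]),r)
w=np.r_[.4,.8,np.ones(20),.8,.4]; a=a0+(a1-a0)*np.r_[0,np.cumsum(w)]/w.sum()
P=piv+r*np.c_[np.cos(a),np.sin(a)]; print(np.round(np.diff(P,axis=0)*1000,1).tolist(), np.degrees(a1-a0)/w.sum())
E
```

```text
[ 0.50268768 -0.33575203  0.23188552] 0.24946845664559092 [-0.79779333  0.15060291  0.20984251]
[193.76482587 118.9539879 ] 0.169170813549879
[[-0.9, 3.8], [-1.5, 7.7], [-1.4, 9.8], [-0.8, 9.8], [-0.2, 9.9], [0.3, 9.9], [0.9, 9.8], [1.5, 9.7], [2.0, 9.6], [2.6, 9.5], [3.1, 9.3], [3.7, 9.1], [4.2, 8.9], [4.7, 8.7], [5.2, 8.4], [5.7, 8.0], [6.2, 7.7], [6.6, 7.3], [7.0, 6.9], [7.4, 6.5], [7.8, 6.1], [8.1, 5.6], [6.7, 4.1], [3.4, 1.9]] -3.3397695522333324
```

Call:
move_arm(increments="-0.9 3.8 0 0 0 -1.3 230;-1.5 7.7 0 0 0 -2.7 230;-1.4 9.8 0 0 0 -3.3 230;-0.8 9.8 0 0 0 -3.3 230;-0.2 9.9 0 0 0 -3.3 230;0.3 9.9 0 0 0 -3.3 230;0.9 9.8 0 0 0 -3.3 230;1.5 9.7 0 0 0 -3.3 230")

```text
time: 25.68
position: [0.5009, -0.2652, 0.2319]
tool_rot: [0.723, 3.054, 0.023]
ft_force: [0.8, -2.1, -2.2]
grip_width: 0.248
grip_force: 15.0
```

Call:
move_arm(increments="2 9.6 0 0 0 -3.3 230;2.6 9.5 0 0 0 -3.3 230;3.1 9.3 0 0 0 -3.3 230;3.7 9.1 0 0 0 -3.3 230;4.2 8.9 0 0 0 -3.3 230;4.7 8.7 0 0 0 -3.3 230;5.2 8.4 0 0 0 -3.3 230;5.7 8 0 0 0 -3.3 230")

```text
time: 26.35
position: [0.5321, -0.1941, 0.2319]
tool_rot: [1.4, 2.805, 0.022]
ft_force: [1.7, -2.0, -1.3]
grip_width: 0.245
grip_force: 15.0
```

Call:
move_arm(increments="6.2 7.7 0 0 0 -3.3 230;6.6 7.3 0 0 0 -3.3 230;7 6.9 0 0 0 -3.3 230;7.4 6.5 0 0 0 -3.3 230;7.8 6.1 0 0 0 -3.3 230;8.1 5.6 0 0 0 -3.3 230;6.7 4.1 0 0 0 -2.7 230;3.4 1.9 0 0 0 -1.3 230")

```text
time: 27.02
position: [0.586, -0.1473, 0.2319]
tool_rot: [1.943, 2.455, 0.02]
ft_force: [-0.8, -1.8, 0.8]
grip_width: 0.247
grip_force: 15.0
```

Call:
move_arm(increments="0 0 0 0 0 0 230;0 0 0 0 0 0 230;0 0 0 0 0 0 230;0 0 0 0 0 0 230;0 0 0 0 0 0 230;0 0 0 0 0 0 230;0 0 0 0 0 0 230;0 0 0 0 0 0 230")

```text
time: 27.68
position: [0.585, -0.1478, 0.2319]
tool_rot: [1.942, 2.458, 0.02]
ft_force: [-0.2, -3.9, -0.6]
grip_width: 0.248
grip_force: 15.0
```

```bash
python3 - <<'E'
from pm import *
s=ctrl.get_state(); p=s["position"][:2]; piv=np.array([.667,-.2955]); d=p-piv; m=piv+.33*d/np.linalg.norm(d)
print(s["position"],s["grip_width"],"mouth",m,"to panel",(m-[.5117,-.0148])*1000)
E
```

```text
[ 0.58498581 -0.14783864  0.23186764] 0.24803104195240683 mouth [ 0.50676754 -0.00701159] to panel [-4.93245625  7.78840525]
```

Mouth is about 9 mm off, which is within limits. I release, lift and check.

Call:
move_arm(increments="0 0 0 0 0 0 180;0 0 0 0 0 0 140;0 0 0 0 0 0 60;0 0 0 0 0 0 0;0 0 0 0 0 0 0;0 0 0 0 0 0 0;0 0 10 0 0 0 0;0 0 20 0 0 0 0")

```text
time: 28.35
position: [0.584, -0.1465, 0.2604]
tool_rot: [1.944, 2.462, 0.018]
ft_force: [0.5, 0.7, 0.5]
grip_width: 0.738
grip_force: 0.0
```

Call:
move_arm(increments="0 0 25 0 0 0 0;0 0 25 0 0 0 0;0 0 25 0 0 0 0;0 0 20 0 0 0 0;0 0 10 0 0 0 0;0 0 0 0 0 0 0;0 0 0 0 0 0 0;0 0 0 0 0 0 0")

```text
time: 29.02
position: [0.5848, -0.1469, 0.3654]
tool_rot: [1.943, 2.46, 0.02]
ft_force: [0.4, -0.1, -0.7]
grip_width: 0.992
grip_force: 0.0
```

```bash
python3 - <<'E'
from pm import *
s=ctrl.get_state(); print(s["position"],s["time"],s["ft_force"])
p=cam("side"); save(p,"fin.png"); P=seg(cloud(p),p["frame"],(.3,.65,-.2,.2),(.14,.2),lambda H,S,V:(S<70)&(V>100)); rect(P,"hood")
E
```

```text
[ 0.58484759 -0.14691139  0.36542228] 29.0167 [ 0.42403715 -0.14569113 -0.70705806]
hood 1778 c [487.5 -25.2] size [ 81.  128.1] long axis deg 126.8 z med 0.1716
```

View pics/fin.png

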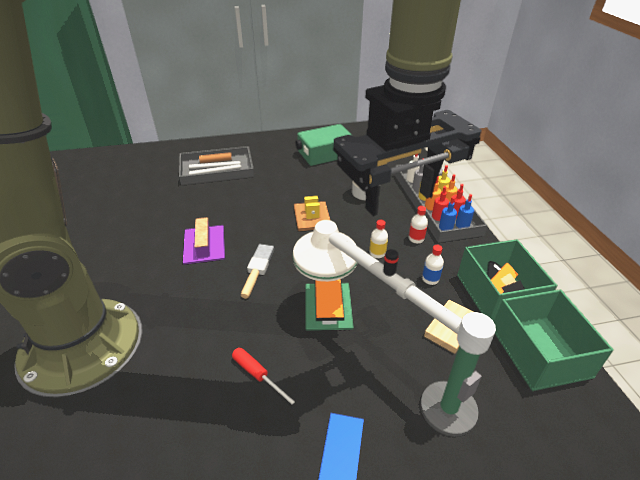

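The hood (325,250) is above the orange panel (328,300). The gripper is clear and everything else is in place.

```bash
python3 -c "
from bench import ctrl
print(ctrl.close_job())"
```

```text
the job is handed in; nothing more can be done
None
```

The job is handed in (no verdict was shown): the panel lies orange face up, about 1 mm off the riser's middle and square to within a degree; the hood's mouth is about 9 mm from the panel's centre, worked out from the knob's position, and the bottles, tin, tools and offcut look unmoved in the last picture.

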